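# Cover the glue pot, then hold the tilting lash board at its balance point

## Robot

A 6-joint arm with a two-finger parallel gripper is mounted at the origin on the work surface. World frame = base frame: x ahead of the robot, y to its left, z up, the work surface at z = 0. Lengths are in m, angles in degrees, forces in N, time in s.
With the tool pointing down it reaches from about 0.25 to 0.725 m from the base axis. Payload 9.7 kg.
Tool frame: the origin (TCP) lies at the very end of the fingers, on their centre line; the grasp point (between the pads) lies 19 mm behind it (bot.grip_point_offset is the distance from the TCP to the grasp point, in m); y points along the fingers, x is the direction in which the jaws open and shut, and the axes are right-handed (so a half turn about y gives the same grasp; the last joint's range is limited). The gripper opens to 85 mm and grips with 20 to 120 N. Pads are 22 mm wide; open, the fingers measure 114 mm over their backs; the gripper's body (76 mm by 85 mm) begins 54 mm behind the grasp point. The pads swing forward as they close: fully open they stand 13 mm farther back than shut.
Start: joints at [-65.604, 4.979, 10.078, 95.1, 0, 90], TCP at [0.227, -0.501, 0.231] pointing down, gripper open.
Joint ranges: [-179.16, 179.16], [-48.56, 103.87], [-65.8, 70.77], [-126.05, 130.52], [-82.76, 87.17], [-180, 180]. Speed limits (degrees/s): [127.2, 127.2, 147.25, 180, 180, 180].

## Interface

Orientations are given as [roll, pitch, yaw] about the fixed x, y, z axes, in that order (R = Rz(yaw) Ry(pitch) Rx(roll)).
In Python, from workcell import bot gives the robot as it stands.
- The arm moves only by the shell command python3 -m inch 'ROWS' [FORCE]. ROWS is JSON, a list of rows, each a list of 3 entries, a list of its own where there are three numbers: the shift along the tool's x, y, z in mm, then the turn, a rotation vector about the tool's x, y, z in rad, then the finger opening in mm, from 0 to 85.4. In form: [[[x, y, z], [ax, ay, az], grip], ...]. A call has 1 to 20 rows; each row is the pose to reach, as a shift and turn from the pose measured when the call began, along the tool's axes at that moment; what a row does not reach only later rows make up. A row lasts 1/10 s, in which the tool goes at most 50 mm and 8.59 degrees, less where a joint would pass 70% of its speed; a pose out of reach is approached as far as the arm can. A call with a gripper value outside its range is refused whole. The fingers move at their own pace and stop on an object; FORCE is the grip in N (left out, the last holds). Time passes only in rows, so rows that repeat a pose let the fingers close. It gives the time, the measured TCP pose, the force and the opening at its end, in the units of the state.
- bot.get_obs(): the state, without advancing time (a new reading comes with each control period).
- bot.camera(name): name is "scene" or "top" or "wrist"; returns a dict with "frame" (384x512x3 uint8, red, green, blue), "mtx" (3x3 intrinsics, pixels), "origin" and "orientation" of the camera in the world. Camera axes: x right, y down, z forward; pixel columns grow to the right and rows downward; lengths in m; the calibration is good to about 2 mm. A picture is of the moment at which its call begins. There is no depth.
- bot.job_done(): hands the job in, once; it reports no verdict.
Trained networks look in a picture, given as the dict that the camera call returned (one of the last four; its "shot" number tells which), for a name from the list of things; names that differ only in an ending like _2 or _b are one class to them, and where a whole thing is asked for, a point or a joint stands for the part that bears it (a point fixed in the world has none). Each returns a list of dicts, best first, with "confidence" (0 to 1); they miss things now and then, are a little off and sometimes report something else, mostly with a low value. They report only what shows in the picture. A call takes as long as a camera call. They do not tell look-alikes from the thing itself.
- bot.search_frame(picture, name): "box" ([left, top, right, bottom] in pixels, round what is visible of it).
- bot.cut_out(picture, name): "region" (384x512 bool, what is visible of it) and "box" ([left, top, right, bottom] in pixels, round what is visible of it).
The state is a dict: "time": time; "q": joint angles; "qd": joint speeds; "joint_efforts": joint torques, N m; "ee_pos": TCP position; "tcp_rot": TCP orientation; "wrist_force": force on the tool from outside, world axes, zero at the start; "torque": the same for the moment, N m; "opening": finger opening in m.
Only numpy, scipy, OpenCV 4.12 (cv2) and the standard library are available. Lean on these libraries where they do the work, as an engineer would, in place of code of your own. Each camera call takes 0.05 s, during which the arm holds its last target. There are 200 camera calls.

## Task

A workmate is about to re-set the prop under the tilting lash board. First gently set the loose cover on the open glue pot so that it sits seated and level and no clippings can fall in; then take the board by its top edge, swing it up off its prop to its balance point, where it would fall neither way, and finish there, still gripping it by the top edge and holding it still. Do not let the board tip over towards you or drop back, and leave everything else on the bench where it is.

Things in the scene. Friction and masses are not known exactly. Their poses are not given: they have to be found in the camera images.
- hinge (a point): Middle of the hinge line of the tilting work board, 32 mm above the bench, on the easel's fixed wooden base (260 deep, 300 wide, 26 mm high), on the right-hand part of the bench. Axes: x is horizontal, square to the hinge line, away from the robot towards the board's high side; y along the hinge line; z up.
- board (a joint): Swing of the board about the hinge line, rad. 0: flat; grows as the top edge is lifted; rests on the prop at the start at 0.53 to 0.8. Balance point: 1.336 (76.6 degrees from flat, still leaning a little away from the robot, as the board is offset from its hinge). Below it the board falls back on the prop, above it over towards the robot. No useful hinge friction; 0.5 to 0.9 kg.
- top_edge (a point): Middle of the board's free top edge, half-way through its thickness. Plywood, 220 mm from hinge to this edge, 300 wide, 10 thick. At swing q it is at hinge + x (0.220 cos q - 0.023 sin q) + z (0.220 sin q + 0.023 cos q). Axes: x along the board, outwards past the edge; y along the hinge; z out of the working face.
- straightedge (a point): Middle of the steel straightedge (16 x 240 mm, 6 mm proud) screwed across the board's face, its centre 83 mm below the top edge. Above it face and edge are bare between two small paper clips at the corners, 240 mm apart; the back is bare for 45 mm or more below the edge.
- bail (a joint): Steel prop bail, a U of round bar hinged on the easel's base, whose crossbar carries the board from beneath. 0: folded flat; clamped in each run at 1.1 to 1.6 rad, and stays up when the board is lifted off it.
- pot_center (a point): Centre of the glue pot, 30 mm above its foot. Round white ceramic pot, open at the top, 72 mm outside diameter, 60 mm high, walls 4 mm, inside diameter 64 mm, loose, about 0.3 kg. z is up.
- pot_rim (a point): Centre of the pot's mouth, in the plane of the rim, 60 mm above its foot.
- pot: The same pot; origin at the centre of its foot, z up.
- cover_center (a point): Centre of the loose cover, half-way up (22 mm above its underside). Round white ceramic disc, about 90 g, 78 mm in diameter and 5 mm thick, with a boss beneath (56 mm across, tapering to 50 mm, 5 mm deep) to fit inside the pot's mouth, and a round knob on top: 20 mm in diameter, from 20 to 44 mm above the underside, so its grip centre is 10 mm above this point; the top of the disc is 12 mm below this point. Starts knob up on the bench.
- cover: The same cover; origin at the centre of the boss's underside, z up through the knob. Seated, this origin is 5 mm below the plane of the pot's rim.
- tape_wide: Roll of cream paper tape lying flat, 104 mm across, 24 mm high; origin under its centre. Bystander.
- tape_narrow: Narrow white tape roll lying flat, 90 mm across, 15 mm high; origin under its centre. Bystander.
- jar: Small amber glass jar with black screw cap, 44 mm across, 60 mm high; origin under its centre. Bystander.
- tin: Closed round aluminium tin, 84 mm across, 34 mm high; origin under its centre. Bystander.
- tweezers: Steel tweezers lying flat, 135 mm long, 8 mm high; origin at the middle. Bystander.
- tray: Flat white plastic tray of lash strips, 90 x 150 x 18 mm; origin under its centre. Bystander.
- brush_cup: Grey cup of brushes, 68 mm across, 165 mm high with the brushes; origin under its centre. Bystander.
- card_box: Closed cardboard box, 110 x 160 x 35 mm; origin under its centre. Bystander.
Mind the look-alikes: they are no part of the job. What is shaped like the cover but brown or pink is not meant. What is shaped like the pot but pink or turquoise is not meant.

How it is judged:
By the outcome, as a careful person would: the job done as asked, in the order asked, and still so for the second after the job is handed in, while the arm keeps its last pose, push and grip.
It also fails if it takes over 54 s, if anything falls off the work surface, if the arm or the gripper's body presses on something with over 40 N, if the wrist force passes 120 N, or if a joint passes its speed limit or range.

## Working session

There is one attempt and no reset: what is moved stays moved. The work goes in short steps, Python scripts to look and compute and a shell command to move; the robot and the scene stay as the last step left them, time stands still between calls to the robot, and variables do not carry over. Pictures are saved under pics/ and viewed, about 8 in all and at most 12, crops included, and the job is handed in when it is done.

```bash
ls; mkdir -p pics; cat > h.py <<'E'
import numpy as np,cv2
from scipy.spatial.transform import Rotation as R
from workcell import bot
def rotm(o):
    o=np.array(o,float)
    if o.shape==(3,3): return o
    if o.shape==(4,): return R.from_quat(o).as_matrix()
    return R.from_euler('xyz',o,degrees=True).as_matrix()
def px2w(p,uv,z):
    K=np.array(p["mtx"]);d=rotm(p["orientation"])@np.linalg.inv(K)@np.array([uv[0],uv[1],1.]);o=np.array(p["origin"])
    return o+d*(z-o[2])/d[2]
def w2px(p,X):
    c=rotm(p["orientation"]).T@(np.array(X)-p["origin"]);u=np.array(p["mtx"])@c;return u[:2]/u[2]
def save(p,n,crop=None,s=1):
    f=p["frame"][:,:,::-1]
    if crop: f=f[crop[1]:crop[3],crop[0]:crop[2]]
    cv2.imwrite('pics/'+n,cv2.resize(f,None,fx=s,fy=s,interpolation=cv2.INTER_CUBIC))
E
python3 - <<'E'
from h import *
o=bot.get_obs();print({k:np.round(v,3) for k,v in o.items()})
a=bot.camera("top");b=bot.camera("scene")
im=np.hstack([a["frame"],b["frame"]])
for p,n in((a,"top"),(b,"scene")):
    print(n,p["origin"],p["orientation"],p["mtx"])
    for t in ["pot","cover","board","straightedge","bail","jar","tin","brush_cup"]:
        for d in bot.search_frame(p,t)[:4]: print(t,np.round(d["box"]),round(d["confidence"],2),np.round(px2w(p,[(d["box"][0]+d["box"][2])/2,(d["box"][1]+d["box"][3])/2],0.03),3))
save(a,"top1.png",None,1.5);save(b,"sc1.png",None,1.5)
E
```

```text
pics
{'time': np.float64(0.0), 'q': array([-6.5604e+01,  5.0120e+00,  1.0034e+01,  9.5100e+01, -1.0000e-03,
        9.0001e+01]), 'qd': array([ 0.005, -0.004, -0.066, -0.007,  0.041,  0.072]), 'joint_efforts': array([ 0.000e+00, -5.204e+01,  4.648e+01,  1.600e-02,  0.000e+00,
        0.000e+00]), 'ee_pos': array([ 0.227, -0.501,  0.231]), 'tcp_rot': array([-9.0001e+01,  7.8000e-02, -6.5605e+01]), 'wrist_force': array([ 0.103, -0.46 ,  0.851]), 'torque': array([-0.061,  0.031, -0.009]), 'opening': np.float64(0.086)}
top [ 0.26778067 -0.02605922  1.14768354] [-168.68515871    1.01884449  -88.86841268] [[392.14207353   0.         249.49514433]
 [  0.         392.14207353 191.1418549 ]
 [  0.           0.           1.        ]]
pot [132. 194. 160. 222.] 0.74 [0.436 0.298 0.03 ]
pot [116. 242. 140. 269.] 0.65 [0.299 0.338 0.03 ]
pot [ 95. 278. 126. 301.] 0.63 [0.206 0.38  0.03 ]
pot [194.  88. 216. 124.] 0.56 [0.753 0.14  0.03 ]
cover [182. 156. 206. 179.] 0.89 [0.559 0.163 0.03 ]
cover [ 93. 212. 121. 241.] 0.86 [0.38  0.405 0.03 ]
cover [137. 150. 165. 173.] 0.85 [0.575 0.292 0.03 ]
boa
[... 600 characters left out ...]
 [404. 210. 436. 236.] 0.73 [0.204 0.379 0.03 ]
pot [334. 235. 368. 265.] 0.58 [0.43  0.297 0.03 ]
cover [382. 262. 411. 278.] 0.87 [0.404 0.422 0.03 ]
cover [269. 244. 297. 270.] 0.86 [0.579 0.18  0.03 ]
cover [302. 276. 332. 300.] 0.64 [0.593 0.308 0.03 ]
cover [146. 134. 192. 165.] 0.39 [ 0.5   -0.451  0.03 ]
board [150. 135. 254. 200.] 0.65 [ 0.482 -0.284  0.03 ]
straightedge [153. 132. 250. 201.] 0.84 [ 0.483 -0.287  0.03 ]
bail [175. 162. 229. 222.] 0.48 [ 0.565 -0.185  0.03 ]
jar [371. 277. 394. 304.] 0.74 [0.484 0.43  0.03 ]
jar [298. 301. 377. 378.] 0.35 [0.671 0.429 0.03 ]
tin [196. 132. 219. 152.] 0.76 [ 0.372 -0.386  0.03 ]
brush_cup [214. 250. 239. 297.] 0.71 [0.724 0.111 0.03 ]
```

View pics/top1.png

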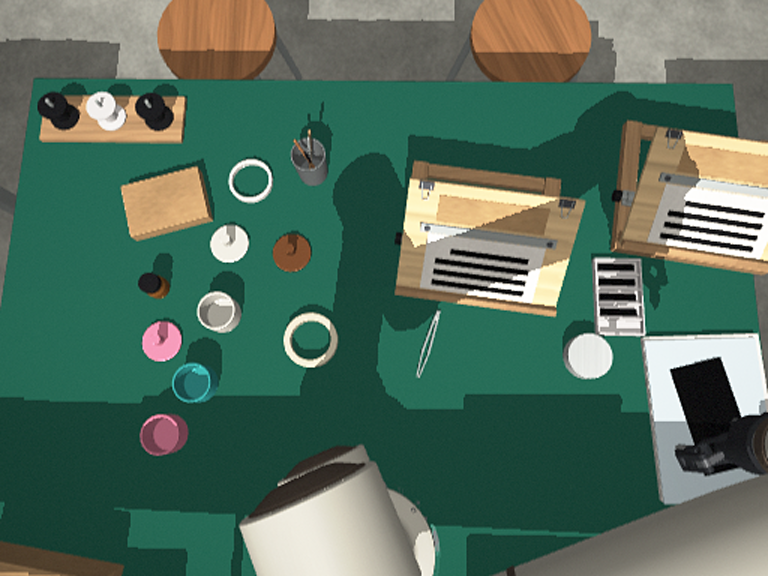

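View pics/sc1.png

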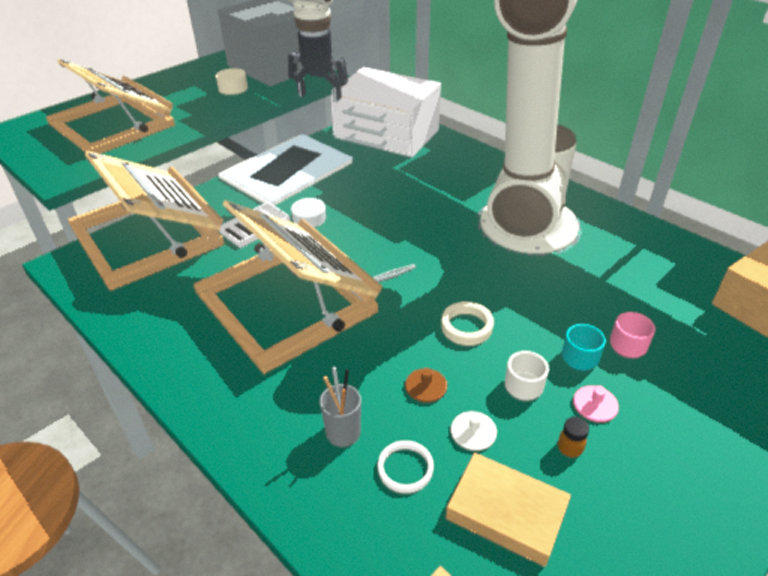

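Candidates (top picture, 1.5x pixels): covers are white (229,243), brown (291,252) and pink (161,341). Pots are white (218,312), turquoise (193,383) and pink (163,435). Of the easels, the middle one (490,240) is in reach, while the right one (700,190) is out of reach on the other bench. I choose the white cover, the white pot and the middle easel, and set out to a point above the cover for a close look.

```bash
python3 -m inch '[[[-100,-50,110],[0,-0.27,0],85],[[-581,-50,653],[0,-1.616,0],85],[[-581,-50,653],[0,-1.616,0],85],[[-581,-50,653],[0,-1.616,0],85],[[-581,-50,653],[0,-1.616,0],85],[[-581,-50,653],[0,-1.616,0],85],[[-581,-50,653],[0,-1.616,0],85],[[-581,-50,653],[0,-1.616,0],85],[[-581,-50,653],[0,-1.616,0],85],[[-581,-50,653],[0,-1.616,0],85],[[-581,-50,653],[0,-1.616,0],85],[[-581,-50,653],[0,-1.616,0],85],[[-581,-50,653],[0,-1.616,0],85],[[-581,-50,653],[0,-1.616,0],85],[[-581,-50,653],[0,-1.616,0],85],[[-581,-50,653],[0,-1.616,0],60],[[-581,-50,653],[0,-1.616,0],60],[[-581,-50,653],[0,-1.616,0],60],[[-581,-50,653],[0,-1.616,0],60],[[-581,-50,653],[0,-1.616,0],60]]'
python3 - <<'E'
from h import *
print([a for a in dir(bot) if a[0]!='_'])
o=bot.get_obs();print(o["time"],o["q"].round(2) if hasattr(o["q"],'round') else o["q"])
w=bot.camera("wrist");print(w["origin"],w["orientation"])
for t,z in(("cover",.015),("pot",.06)):
    for d in bot.search_frame(w,t)[:4]: 
        b=d["box"];print(t,np.round(b),round(d["confidence"],2),np.round(px2w(w,[(b[0]+b[2])/2,(b[1]+b[3])/2],z),3))
save(w,"w1.png",None,1)
E
```

```text
time: 2.9
ee_pos: [0.5818, 0.2983, 0.2805]
tcp_rot: [-90.0, 0.1, 27.0]
wrist_force: [-0.4, -0.1, 0.7]
opening: 0.0599
['PlanningError', 'camera', 'cut_out', 'get_obs', 'grip_point_offset', 'job_done', 'search_frame']
2.9 [ 2.7150e+01  2.2400e+01  3.6490e+01  1.0417e+02 -1.0000e-02  9.0110e+01]
[0.54399231 0.373575   0.42240571] [1.61060382e+02 6.03995761e-02 2.69721452e+01]
cover [122.   0. 172.  11.] 0.86 [0.4   0.386 0.015]
cover [174. 199. 232. 250.] 0.82 [0.563 0.172 0.015]
cover [225. 121. 288. 178.] 0.81 [0.581 0.297 0.015]
pot [104.  63. 180. 132.] 0.9 [0.442 0.3   0.06 ]
pot [ 0.  0. 83. 46.] 0.89 [0.328 0.322 0.06 ]
pot [278. 271. 332. 373.] 0.49 [0.744 0.124 0.06 ]
```

View pics/w1.png

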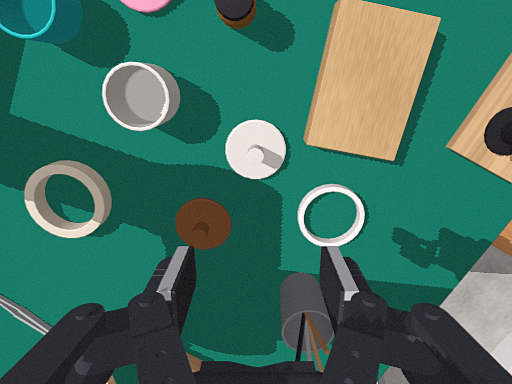

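The close view shows the white cover at (256,149) with its knob top at (256,154), and the white pot's mouth at (139,94). Next I fit both from silhouettes.

```bash
cat >> h.py <<'E'
from scipy.optimize import least_squares
A=np.linspace(0,2*np.pi,48,endpoint=False);C=np.c_[np.cos(A),np.sin(A)]
def sil(p,x,parts):
    P=np.array([w2px(p,[x[0]+r*c[0],x[1]+r*c[1],z]) for r,z in parts for c in C])
    h=cv2.convexHull((P*16).astype(np.int32));m=cv2.moments(h);return np.array([m["m10"]/m["m00"],m["m01"]/m["m00"]])/16
def fit(p,name,parts,x0):
    out=[]
    for d in bot.cut_out(p,name):
        h=cv2.convexHull(np.argwhere(d["region"])[:,::-1].astype(np.int32));m=cv2.moments(h)
        if not m["m00"]: continue
        c=np.array([m["m10"]/m["m00"],m["m01"]/m["m00"]])
        s=least_squares(lambda x:sil(p,x,parts)-c,x0,diff_step=1e-2)
        out.append((np.hypot(*(s.x-x0)),s.x.round(4),np.round(s.cost,3),round(d["confidence"],2)))
    return min(out,key=lambda t:t[0]) if out else None
DISC=[(.039,.005),(.039,.010),(.01,.044)];POT=[(.036,0),(.036,.06)]
E
python3 - <<'E'
from h import *
for n in("wrist","top","scene"):
    p=bot.camera(n)
    print(n,fit(p,"cover",DISC,[.582,.298]),fit(p,"pot",POT,[.436,.298]))
E
```

```text
wrist (np.float64(0.0031214191166669975), array([0.5805, 0.2952]), np.float64(0.0), 0.77) (np.float64(0.0009169429957937358), array([0.4357, 0.2971]), np.float64(0.0), 0.67)
top (np.float64(0.005227171959151503), array([0.58  , 0.2932]), np.float64(0.0), 0.92) None
scene (np.float64(0.0053604731728724925), array([0.5795, 0.2933]), np.float64(0.0), 0.83) (np.float64(0.006107056200909414), array([0.4309, 0.2946]), np.float64(0.0), 0.78)
```

```bash
python3 -m inch '[[[-3.6,50,-3],[0,0,0],60],[[-3.6,100,-3],[0,0,0],60],[[-3.6,150,-3],[0,0,0],60],[[-3.6,200,-3],[0,0,0],60],[[-3.6,225,-3],[0,0,0],60],[[-3.6,235,-3],[0,0,0],60],[[-3.6,235,-3],[0,0,0],60]]'
python3 - <<'E'
from h import *
w=bot.camera("wrist");o=bot.get_obs();print(o["ee_pos"]);save(w,"w2.png")
p=o["ee_pos"];print(w2px(w,[p[0],p[1],.044]))
print(fit(w,"cover",DISC,[.58,.294]))
E
```

```text
time: 4.2
ee_pos: [0.5796, 0.2933, 0.0456]
tcp_rot: [-90.0, 0.1, 27.0]
wrist_force: [0.8, 0.6, 0.5]
opening: 0.06
[0.58040252 0.29368558 0.04739008]
[258.7387095  256.85715977]
(np.float64(0.0015848272087060676), array([0.5804, 0.2955]), np.float64(0.0), 0.79)
```

View pics/w2.png

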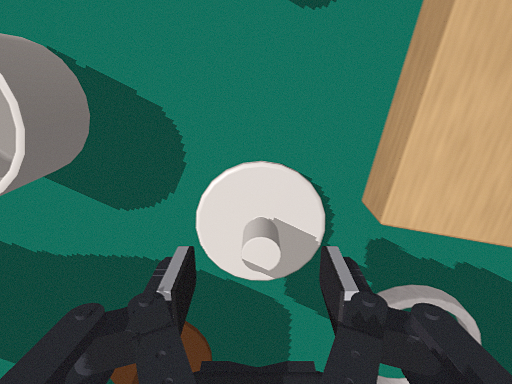

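The knob top is at (261,252) against a predicted TCP axis of (259,257), so I shift +1 mm in x and +2.5 mm in z, descend and grip.

```bash
python3 -m inch '[[[1,5,2.5],[0,0,0],60],[[1,20,2.5],[0,0,0],50],[[1,30,2.5],[0,0,0],40],[[1,30,2.5],[0,0,0],30],[[1,30,2.5],[0,0,0],20],[[1,30,2.5],[0,0,0],15],[[1,30,2.5],[0,0,0],10],[[1,30,2.5],[0,0,0],10],[[1,30,2.5],[0,0,0],10],[[1,30,2.5],[0,0,0],10]]' 30
```

```text
time: 5.3
ee_pos: [0.5808, 0.2967, 0.0185]
tcp_rot: [-90.0, -0.2, 27.0]
wrist_force: [-0.6, -0.4, -2.5]
opening: 0.0188
```

```bash
python3 -m inch '[[[0,-20,0],[0,0,0],10],[[0,-60,0],[0,0,0],10],[[0,-106,0],[0,0,0],10],[[-40,-106,20],[0,0,0],10],[[-80,-106,40],[0,0,0],10],[[-115,-106,58],[0,0,0],10],[[-130.5,-106,66],[0,0,0],10],[[-130.5,-106,66],[0,0,0],10],[[-130.5,-106,66],[0,0,0],10],[[-130.5,-106,66],[0,0,0],10]]'
python3 - <<'E'
from h import *
w=bot.camera("wrist");o=bot.get_obs();p=o["ee_pos"];print(p,o["wrist_force"],o["opening"]);save(w,"w3.png")
print(fit(w,"pot",POT,[.434,.296]))
# predicted overlays
f=w["frame"][:,:,::-1].copy()
for (x,y) in((.434,.296),):
    for r,z in((.036,.06),(.036,0)):
        cv2.polylines(f,[np.array([w2px(w,[x+r*c[0],y+r*c[1],z]) for c in C]).astype(np.int32)],True,(0,0,255),1)
b=p[2]-.0185
cv2.polylines(f,[np.array([w2px(w,[p[0]+.039*c[0],p[1]+.039*c[1],b+.01]) for c in C]).astype(np.int32)],True,(255,0,0),1)
cv2.imwrite("pics/w3.png",f)
for n in("top","scene"):
    s=bot.camera(n);print(n,fit(s,"pot",POT,[.434,.296]),fit(s,"cover",[(r,z+b) for r,z in DISC],p[:2]))
E
```

```text
time: 6.3
ee_pos: [0.4351, 0.2962, 0.1242]
tcp_rot: [-90.0, -0.2, 27.0]
wrist_force: [-0.1, -0.3, -0.9]
opening: 0.0192
[0.43506109 0.29613768 0.12403186] [-0.11846354  0.21252973 -1.64400718] 0.019221546472497842
(np.float64(0.021201096339265833), array([0.4269, 0.316 ]), np.float64(0.0), 0.92)
top (np.float64(0.02252109592127105), array([0.4237, 0.276 ]), np.float64(0.0), 0.74) (np.float64(0.019632628734008457), array([0.4394, 0.277 ]), np.float64(0.0), 0.63)
scene (np.float64(0.002419785262257395), array([0.4361, 0.2972]), np.float64(0.0), 0.71) (np.float64(0.0011389486631705648), array([0.4351, 0.295 ]), np.float64(0.0), 0.9)
```

View pics/w3.png

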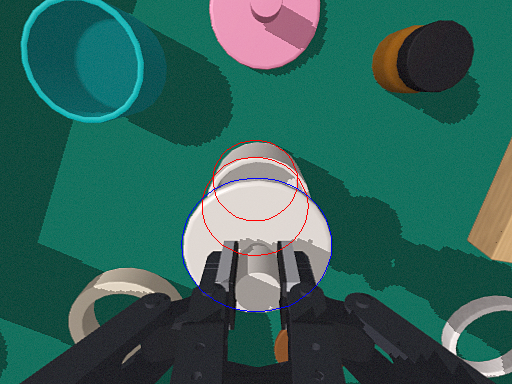

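```bash
python3 - <<'E'
from h import *
w=bot.camera("wrist");cv2.imwrite("pics/w4.png",0*1 if 0 else 1*cv2.resize(np.hstack([w["frame"][130:260,180:340,::-1],cv2.imread("pics/w3.png")[130:260,180:340]]),None,fx=2.5,fy=2.5*1,interpolation=cv2.INTER_CUBIC))
E
```

```text
(no output)
```

View pics/w4.png

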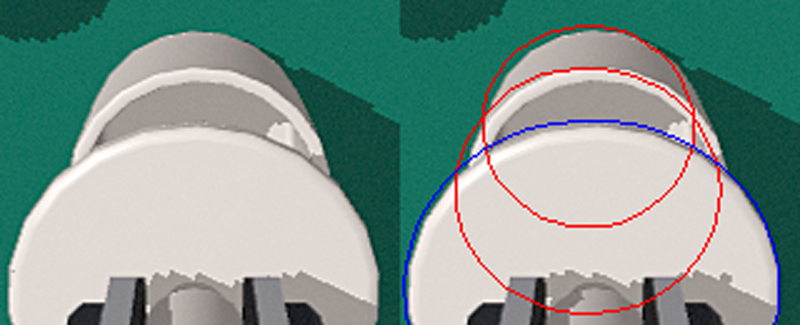

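```bash
python3 -m inch '[[[1.6,0,1],[0,0,0],10],[[1.6,20,1],[0,0,0],10],[[1.6,35,1],[0,0,0],10],[[1.6,42,1],[0,0,0],10],[[1.6,45,1],[0,0,0],10],[[1.6,47,1],[0,0,0],10],[[1.6,48,1],[0,0,0],10],[[1.6,48,1],[0,0,0],10]]'
```

```text
time: 7.55
ee_pos: [0.4357, 0.2979, 0.0765]
tcp_rot: [-90.0, -0.2, 27.0]
wrist_force: [-0.1, -0.3, -0.6]
opening: 0.019
```

```bash
python3 -m inch '[[[0,1,0],[0,0,0],10],[[0,2,0],[0,0,0],10],[[0,3,0],[0,0,0],10],[[0,4,0],[0,0,0],10],[[0,4,0],[0,0,0],10]]'
```

```text
time: 8.05
ee_pos: [0.4358, 0.298, 0.0728]
tcp_rot: [-90.0, -0.2, 27.0]
wrist_force: [-1.8, -1.0, 3.1]
opening: 0.0187
```

```bash
python3 -m inch '[[[0,0.5,0],[0,0,0],20],[[0,0,0],[0,0,0],24],[[0,0,0],[0,0,0],30],[[0,0,0],[0,0,0],40],[[0,0,0],[0,0,0],40],[[0,-10,0],[0,0,0],45],[[0,-30,0],[0,0,0],45],[[0,-60,0],[0,0,0],45],[[0,-100,0],[0,0,0],45],[[0,-150,0],[0,0,0],60],[[0,-200,0],[0,0,0],85],[[0,-230,0],[0,0,0],85],[[0,-230,0],[0,0,0],85]]'
python3 - <<'E'
from h import *
w=bot.camera("wrist");s=bot.camera("scene");t=bot.camera("top")
a=w["frame"][60:210,150:350,::-1];b=s["frame"][150:300,280:480,::-1]
cv2.imwrite("pics/w5.png",cv2.resize(np.hstack([a,b]),None,fx=2,fy=2,interpolation=cv2.INTER_CUBIC))
print(fit(s,"pot",POT,[.434,.296]),fit(s,"cover",[(r,z+.055) for r,z in DISC],[.435,.297]))
print(fit(w,"cover",[(r,z+.055) for r,z in DISC],[.435,.297]),bot.get_obs()["ee_pos"])
# board in scene & top
im=np.hstack([cv2.resize(t["frame"][90:230,250:410,::-1],None,fx=2.5,fy=2.5),cv2.resize(s["frame"][120:260,120:280,::-1],None,fx=2.5,fy=2.5)])
cv2.imwrite("pics/b1.png",im)
np.savez("cal.npz",**{n+k:p[k] for n,p in(("t",t),("s",s)) for k in("origin","orientation","mtx")})
E
```

```text
time: 9.35
ee_pos: [0.4357, 0.298, 0.3085]
tcp_rot: [-89.9, -0.6, 27.0]
wrist_force: [0.3, 0.8, 0.4]
opening: 0.0852
(np.float64(0.02497068528333148), array([0.4567, 0.3064]), np.float64(0.0), 0.59) (np.float64(0.003427170293395881), array([0.4326, 0.2946]), np.float64(0.0), 0.66)
(np.float64(0.0017596607127057257), array([0.4367, 0.2975]), np.float64(0.0), 0.61) [0.43472378 0.29735359 0.30161175]
```

View pics/w5.png

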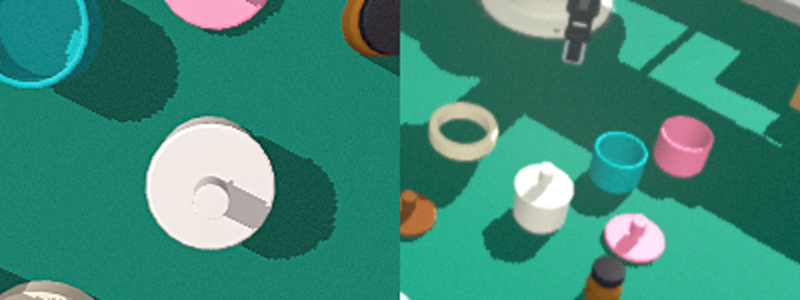

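View pics/b1.png

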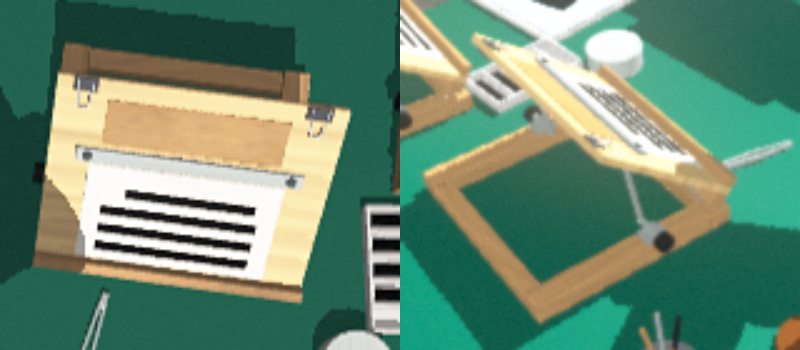

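The cover sits seated and level on the white pot. The board's corners are visible in both views, so I fit hinge, yaw and swing.

```bash
cat > bf.py <<'E'
from h import *
cal=np.load("cal.npz");cam={n:{k:cal[n+k] for k in("origin","orientation","mtx")} for n in "ts"}
T=lambda x,y:(250+x/2.5,90+y/2.5);S=lambda x,y:(120+(x-400)/2.5,120+y/2.5)
ob=[("t",T(60,72),.22,.15,.028),("t",T(351,108),.22,-.15,.028),("t",T(79,153),.137,.12,.034),("t",T(302,183),.137,-.12,.034),
    ("s",S(480,38),.22,-.15,.028),("s",S(604,160),.22,.15,.023)]
def bw(v,s,y,n):
    hx,hy,ps,q=v[:4];X=s*np.cos(q)-n*np.sin(q);Z=s*np.sin(q)+n*np.cos(q)
    return np.array([hx+X*np.cos(ps)-y*np.sin(ps),hy+X*np.sin(ps)+y*np.cos(ps),.032+Z])
E
python3 - <<'E'
from bf import *
f=lambda v:np.concatenate([w2px(cam[c],bw(v,s,y,n))-p for c,p,s,y,n in ob])
r=least_squares(f,[.47,-.2,-.1,.65],loss='soft_l1');v=r.x;print(v.round(4),np.degrees(v[2:]),f(v).reshape(-1,2).round(1))
print("edge",bw(v,.22,0,.023),"bal",bw(np.r_[v[:3],1.336],.22,0,.023))
for c,p in(("t",T(65,43)),("t",T(310,72)),("t",T(35,268)),("t",T(302,301)),("s",S(425,177)),("s",S(730,205))):
    X=px2w(cam[c],p,.026);d=X[:2]-v[:2];print("base corner in hinge frame",c,(d@[np.cos(v[2]),np.sin(v[2])]).round(3),(d@[-np.sin(v[2]),np.cos(v[2])]).round(3))
E
```

```text
[ 0.4781 -0.1938 -0.117   0.6794] [-6.70618326 38.92507016] [[-0.8  0.6]
 [-0.   0.6]
 [-1.1  0.4]
 [ 0.3 -0.1]
 [-3.5 -1. ]
 [-1.8  0.3]]
edge [ 0.63371607 -0.212053    0.18812005] bal [ 0.50670199 -0.19711838  0.25131442]
base corner in hinge frame t 0.26 0.148
base corner in hinge frame t 0.261 -0.149
base corner in hinge frame t -0.021 0.148
base corner in hinge frame t -0.018 -0.161
base corner in hinge frame s 0.26 -0.136
base corner in hinge frame s -0.014 0.153
```

```bash
cat >> bf.py <<'E'
V=np.array([.4781,-.1938,-.117])
th=np.pi/2-1.336
xt=np.array([np.cos(th),0,-np.sin(th)]);yt=np.array([-np.sin(th),0,-np.cos(th)])
def HW(h,V=V): # hinge frame -> world
    return np.array([V[0],V[1],0])+R.from_euler('z',V[2]).as_matrix()@h
RT=R.from_euler('z',V[2]).as_matrix()@np.c_[xt,[0,1,0],yt][:,[0,2,1]]
def push(q,off,p):
    B=np.array([.22*np.cos(q)-.018*np.sin(q),0,.032+.22*np.sin(q)+.018*np.cos(q)]);return HW(B-off*xt+p*yt)
FIN=HW(np.array([.0214,0,.2202]))
def rel(target,o,Rt=RT):
    R0=R.from_euler('xyz',o["tcp_rot"],degrees=True).as_matrix()
    return (R0.T@(target-o["ee_pos"])*1000).round(1),R.from_matrix(R0.T@Rt).as_rotvec().round(4)
E
python3 - <<'E'
from bf import *
o=bot.get_obs();print(np.linalg.det(RT),o["ee_pos"],o["tcp_rot"])
pre=push(.679,.025,.030)-RT@[-.025,0,0]
ab=pre+[0,0,.13]
print("above",ab,rel(ab,o)); print("pre",pre); print("fin",FIN)
for q in(.679,.8,.95,1.1,1.2,1.24):
    print(q,(RT.T@(push(q,.025,.03)-ab)*1000).round(1))
print("pre",(RT.T@(pre-ab)*1000).round(1),"fin",(RT.T@(FIN-ab)*1000).round(1), R.from_matrix(RT).as_euler('xyz',degrees=True))
E
```

```text
1.0000000000000002 [0.43472378 0.29735359 0.30161175] [-9.00095753e+01 -8.69395841e-02  2.69631532e+01]
above [ 0.62997516 -0.21165092  0.2849941 ] (array([ -56.8,   16.6, -542.2]), array([0.0687, 0.5849, 0.2295]))
pre [ 0.62997516 -0.21165092  0.1549941 ]
fin [ 0.49935369 -0.19629809  0.2202    ]
0.679 [  5.2 126.4  -0. ]
0.8 [-18.  113.3  -0. ]
0.95 [-48.7 101.   -0. ]
1.1 [-80.9  93.5   0. ]
1.2 [-102.9   91.2   -0. ]
1.24 [-111.7   90.9   -0. ]
pre [ 30.2 126.4   0. ] fin [-112.8   93.6   -0. ] [-90.          13.45283857  -6.7036062 ]
```

```bash
python3 -m inch '[[[0,-40,0],[0,0,0],50],[[-5,-60,-50],[0,0,0],50],[[-57,-60,-542],[0.0687,0.5849,0.2295],50],[[-57,-60,-542],[0.0687,0.5849,0.2295],50],[[-57,-60,-542],[0.0687,0.5849,0.2295],50],[[-57,-60,-542],[0.0687,0.5849,0.2295],50],[[-57,-60,-542],[0.0687,0.5849,0.2295],50],[[-57,-60,-542],[0.0687,0.5849,0.2295],50],[[-57,-60,-542],[0.0687,0.5849,0.2295],50],[[-57,-60,-542],[0.0687,0.5849,0.2295],50],[[-57,-60,-542],[0.0687,0.5849,0.2295],50],[[-57,-60,-542],[0.0687,0.5849,0.2295],50],[[-57,-60,-542],[0.0687,0.5849,0.2295],50],[[-57,16.6,-542],[0.0687,0.5849,0.2295],50],[[-57,16.6,-542],[0.0687,0.5849,0.2295],50],[[-57,16.6,-542],[0.0687,0.5849,0.2295],50],[[-57,16.6,-542],[0.0687,0.5849,0.2295],50]]'
python3 - <<'E'
from bf import *
o=bot.get_obs();print(o["q"].round(1));w=bot.camera("wrist")
f=w["frame"][:,:,::-1].copy();v=np.r_[V,.6794]
for s,n in((.22,.018),(.22,.028),(.137,.034)):
    for y in(-.15,.15): print(s,y,n,w2px(w,bw(v,s,y,n)).round(0))
    a,b=[tuple(w2px(w,bw(v,s,y,n)).astype(int)) for y in(-.15,.15)]
    cv2.line(f,a,b,(0,0,255),1)
cv2.imwrite("pics/w6.png",f)
pre=push(.679,.025,.030)-RT@[-.025,0,0]
print(rel(pre,o))
E
```

```text
time: 11.35
ee_pos: [0.6268, -0.2099, 0.2849]
tcp_rot: [-90.0, 13.2, -6.6]
wrist_force: [0.1, 0.5, 1.3]
opening: 0.0504
[-17.4  45.9  70.8 127.8  -2.5  79.5]
0.22 -0.15 0.018 [293. 349.]
0.22 0.15 0.018 [310. -31.]
0.22 -0.15 0.028 [285. 354.]
0.22 0.15 0.028 [299. -34.]
0.137 -0.15 0.034 [229. 308.]
0.137 0.15 0.034 [218.  -8.]
(array([ 33. , 125.7,  -1.3]), array([0.0009, 0.0009, 0.0037]))
```

View pics/w6.png

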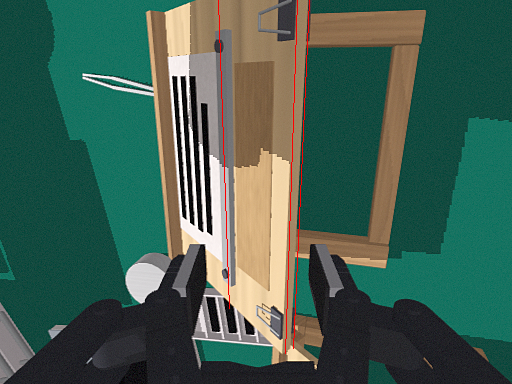

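The overlay agrees with the board edge to about 3 px (edge at (299,130)), and the gripper sits over the edge between the clips at (285,20) and (268,320). I descend with the rear finger just beyond the edge.

```bash
python3 -m inch '[[[20,10,-1],[0,0,0],50],[[20,40,-1],[0,0,0],50],[[20,70,-1],[0,0,0],50],[[20,100,-1],[0,0,0],50],[[20,118,-1],[0,0,0],50],[[20,126,-1],[0,0,0],50],[[20,126,-1],[0,0,0],50],[[20,126,-1],[0,0,0],50]]'
python3 - <<'E'
from bf import *
o=bot.get_obs();print(o["q"].round(1),o["ee_pos"],o["wrist_force"].round(1))
for q in(.679,.8,.95,1.1,1.2,1.24): print(q,rel(push(q,.025,.03),o))
print(rel(FIN,o))
s=bot.camera("scene");cv2.imwrite("pics/s7.png",cv2.resize(s["frame"][70:260,110:310,::-1],None,fx=3,fy=3,interpolation=cv2.INTER_CUBIC))
E
```

```text
time: 12.2
ee_pos: [0.6181, -0.21, 0.1596]
tcp_rot: [-90.1, 13.1, -6.7]
wrist_force: [-0.0, 0.8, 0.1]
opening: 0.0499
[-17.7  33.6  37.1 106.3  -2.6  79.3] [ 0.6181401  -0.21003091  0.15963977] [-0.   0.8  0.1]
0.679 (array([-12.3,   1.7,  -0.2]), array([0.0017, 0.0008, 0.0069]))
0.8 (array([-35.5, -11.6,  -0.2]), array([0.0017, 0.0008, 0.0069]))
0.95 (array([-66.1, -24.1,  -0.2]), array([0.0017, 0.0008, 0.0069]))
1.1 (array([-98.3, -31.9,  -0.2]), array([0.0017, 0.0008, 0.0069]))
1.2 (array([-120.2,  -34.3,   -0.2]), array([0.0017, 0.0008, 0.0069]))
1.24 (array([-129. ,  -34.7,   -0.2]), array([0.0017, 0.0008, 0.0069]))
(array([-130.2,  -32. ,   -0.2]), array([0.0017, 0.0008, 0.0069]))
```

View pics/s7.png

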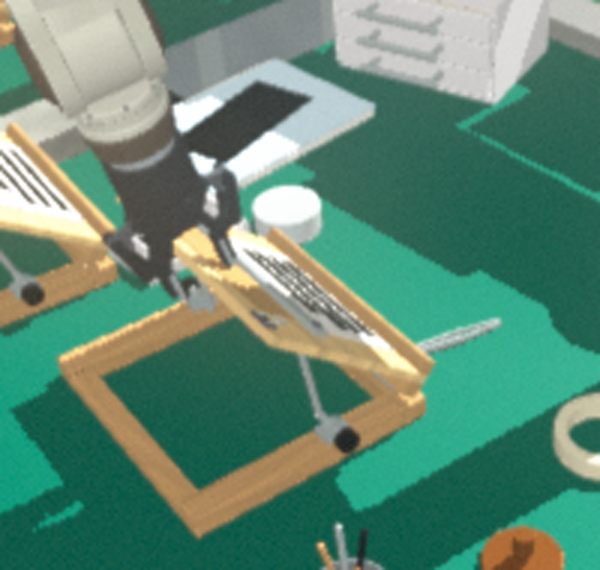

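The fingers straddle the top edge, with the rear finger behind it at (200,290). I push it up slowly along the edge's arc.

```bash
python3 -m inch '[[[-6,1,0],[0,0,0.003],50],[[-11,1,0],[0,0,0.007],50],[[-16,-2,0],[0,0,0.007],50],[[-22,-5,0],[0,0,0.007],50],[[-28,-8,0],[0,0,0.007],50],[[-35,-11.5,0],[0,0,0.007],50],[[-42,-15,0],[0,0,0.007],50],[[-50,-18.5,0],[0,0,0.007],50],[[-58,-21.5,0],[0,0,0.007],50],[[-66,-24,0],[0,0,0.007],50],[[-66,-24,0],[0,0,0.007],50]]'
```

```text
time: 13.35
ee_pos: [0.5589, -0.2033, 0.199]
tcp_rot: [-90.1, 13.4, -6.7]
wrist_force: [1.5, -0.8, 0.6]
opening: 0.0502
```

```bash
python3 -m inch '[[[-7,-2,0],[0,0,0],50],[[-14,-4.5,0],[0,0,0],50],[[-21,-6,0],[0,0,0],50],[[-28,-7,0],[0,0,0],50],[[-34,-8,0],[0,0,0],50],[[-40,-8.5,0],[0,0,0],50],[[-46,-9,0],[0,0,0],50],[[-51,-9,0],[0,0,0],50],[[-55,-9,0],[0,0,0],50],[[-58,-8.5,0],[0,0,0],50],[[-60,-8,0],[0,0,0],50],[[-61,-8,0],[0,0,0],50],[[-61,-8,0],[0,0,0],50]]'
python3 - <<'E'
from bf import *
o=bot.get_obs();print(rel(FIN,o),o["wrist_force"].round(1))
t=bot.camera("top");s=bot.camera("scene");w=bot.camera("wrist")
for n,p in(("t",t),("s",s)):
    for d in bot.search_frame(p,"board")[:1]: print(n,np.round(d["box"],1))
    for q in(1.2,1.24,1.28): print(q,[w2px(p,bw(np.r_[V,q],.22,y,.028)).round(1).tolist() for y in(-.15,.15)])
im=np.hstack([cv2.resize(w["frame"][:,100:420,::-1],(400,480)),cv2.resize(s["frame"][80:220,150:267,::-1],(400,480))])
cv2.imwrite("pics/s8.png",im)
E
```

```text
time: 14.65
ee_pos: [0.5018, -0.1966, 0.2209]
tcp_rot: [-90.1, 13.4, -6.7]
wrist_force: [-0.3, -0.2, -0.3]
opening: 0.0499
(array([-2.2,  1.2,  0. ]), array([0.0019, 0.0005, 0.0005])) [-0.3 -0.2 -0.3]
t [261.  148.4 394.8 206.7]
1.2 [[395.3, 165.9], [269.0, 149.9]]
1.24 [[395.4, 169.2], [268.5, 153.1]]
1.28 [[395.4, 172.6], [268.1, 156.4]]
s [177.2 108.7 259.4 199.5]
1.2 [[174.2, 108.1], [230.0, 152.1]]
1.24 [[176.5, 106.6], [232.5, 150.3]]
1.28 [[178.9, 105.3], [235.1, 148.6]]
```

View pics/s8.png

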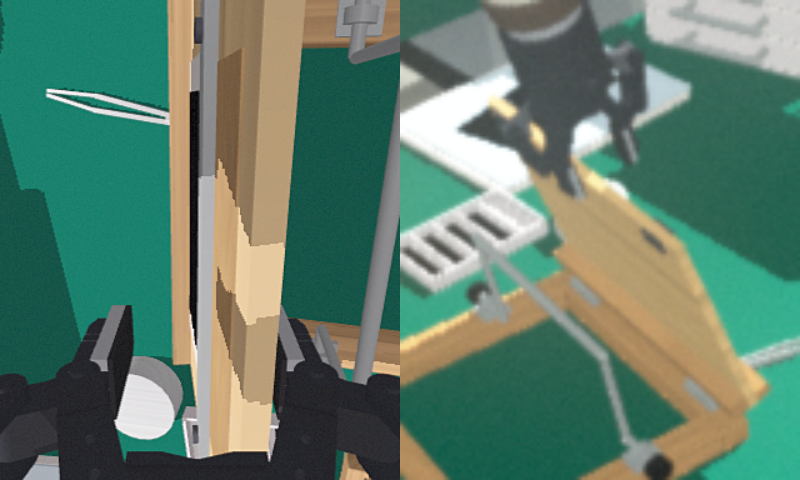

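The board rests on the rear finger at about 1.23 rad. I close slowly at the final pose.

```bash
python3 -m inch '[[[-1,1,0],[0,0,0],47],[[-2,1,0],[0,0,0],44],[[-2,1,0],[0,0,0],41],[[-2,1,0],[0,0,0],38],[[-2,1,0],[0,0,0],35],[[-2,1,0],[0,0,0],32],[[-2,1,0],[0,0,0],29],[[-2,1,0],[0,0,0],26],[[-2,1,0],[0,0,0],23],[[-2,1,0],[0,0,0],20],[[-2,1,0],[0,0,0],17],[[-2,1,0],[0,0,0],14],[[-2,1,0],[0,0,0],12],[[-2,1,0],[0,0,0],12],[[-2,1,0],[0,0,0],12]]' 25
python3 - <<'E'
from bf import *
o=bot.get_obs();print(o["wrist_force"].round(2),o["torque"].round(3),o["opening"],o["q"].round(1),rel(FIN,o))
t=bot.camera("top");s=bot.camera("scene");w=bot.camera("wrist")
for n,p in(("t",t),("s",s)):
    for d in bot.search_frame(p,"board")[:1]: print(n,np.round(d["box"],1))
    for q in(1.28,1.336,1.38): print(q,[w2px(p,bw(np.r_[V,q],.22,y,.023)).round(1).tolist() for y in(-.15,.15)])
np.savez("fr.npz",t=t["frame"],s=s["frame"],w=w["frame"])
im=np.hstack([cv2.resize(t["frame"][130:220,250:400,::-1],(400,240)),cv2.resize(s["frame"][90:210,160:270,::-1],(400,436))[:240*1]]) if 0 else np.vstack([cv2.resize(t["frame"][130:205,250:400,::-1],(600,300),interpolation=cv2.INTER_CUBIC),cv2.resize(s["frame"][95:170,150:300,::-1],(600,300),interpolation=cv2.INTER_CUBIC)])
cv2.imwrite("pics/s9.png",im)
E
```

```text
time: 16.4
ee_pos: [0.4998, -0.1963, 0.2203]
tcp_rot: [-90.1, 13.4, -6.7]
wrist_force: [-0.5, 0.8, -1.3]
opening: 0.0119
[-0.47  0.78 -1.29] [-0.035 -0.2   -0.018] 0.011881773669631845 [-19.8  16.5  20.8 107.4  -3.1  77.2] (array([-0.4,  0.2, -0. ]), array([0.0019, 0.0006, 0.0005]))
1.28 [[395.3, 170.8], [268.3, 154.7]]
1.336 [[395.3, 175.6], [267.7, 159.4]]
1.38 [[395.2, 179.5], [267.2, 163.2]]
s [179.6 103.7 261.1 197.2]
1.28 [[177.6, 106.2], [233.7, 149.7]]
1.336 [[180.9, 104.4], [237.3, 147.5]]
1.38 [[183.5, 103.1], [240.2, 145.9]]
```

View pics/s9.png

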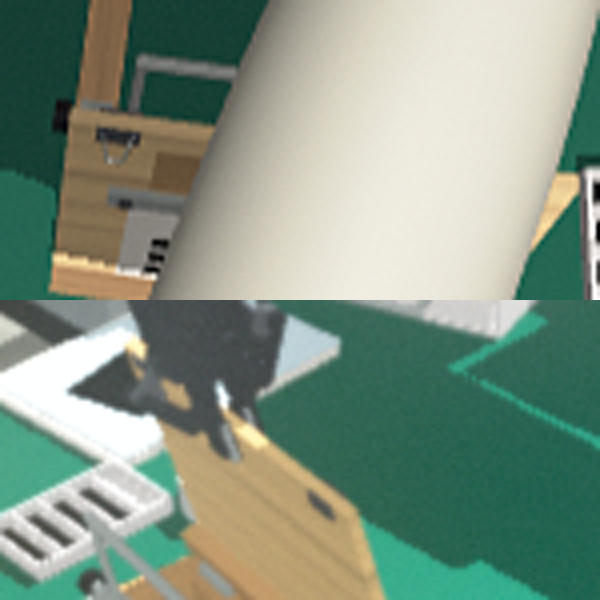

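The scene corners (184,106) and (239,149) match the prediction for 1.336 rad once the offset already seen at the start is taken off. The top view gives about 1.32. The fingers still stand at 11.9 mm, so I close to grip firmly.

```bash
python3 -m inch '[[[-0.4,0,0],[0,0,0],11],[[-0.4,0,0],[0,0,0],10],[[-0.4,0,0],[0,0,0],8],[[-0.4,0,0],[0,0,0],5],[[-0.4,0,0],[0,0,0],5],[[-0.4,0,0],[0,0,0],5],[[-0.4,0,0],[0,0,0],5]]' 30
python3 - <<'E'
from bf import *
for _ in range(2):
    s=bot.camera("scene");o=bot.get_obs();print(o["time"],o["wrist_force"].round(2),o["torque"].round(3),o["opening"],o["tcp_rot"].round(2),o["ee_pos"].round(4),rel(FIN,o)[0])
t=bot.camera("top")
a=t["frame"][130:205,250:310,::-1];b=s["frame"][95:170,150:270,::-1]
cv2.imwrite("pics/s10.png",cv2.resize(np.hstack([a,b]),None,fx=4,fy=4,interpolation=cv2.INTER_CUBIC))
for q in(1.28,1.336,1.38): print(q,[w2px(t,bw(np.r_[V,q],.22,.15,n)).round(1).tolist() for n in(.018,.028)],[w2px(s,bw(np.r_[V,q],.22,y,.028)).round(1).tolist() for y in(-.15,.15)])
E
```

```text
time: 17.35
ee_pos: [0.4995, -0.1963, 0.2205]
tcp_rot: [-90.1, 13.4, -6.7]
wrist_force: [2.0, -0.4, 0.4]
opening: 0.0095
17.4 [ 1.51 -0.11  0.87] [-0.088 -0.841 -0.248] 0.009790028436006532 [-90.1   13.41  -6.67] [ 0.4994 -0.1963  0.2205] [-0.   0.3 -0. ]
17.45 [ 1.42 -0.15  0.47] [-0.16  -0.811 -0.264] 0.009526026879364602 [-90.1   13.4   -6.67] [ 0.4994 -0.1963  0.2205] [-0.   0.3  0. ]
1.28 [[268.6, 152.9], [268.1, 156.4]] [[178.9, 105.3], [235.1, 148.6]]
1.336 [[268.0, 157.5], [267.5, 161.2]] [[182.2, 103.5], [238.7, 146.5]]
1.38 [[267.5, 161.3], [266.9, 165.1]] [[184.8, 102.3], [241.6, 144.9]]
```

The grip is firm (9.5 mm). The moment of about −0.8 Nm shows that pad angle and position disagree slightly, so I ease the position to relax it, keeping the tool angle, which sets 1.336 rad.

```bash
python3 -m inch '[[[1,0,0],[0,0,0],5],[[1,0,0],[0,0,0],5],[[1,0,0],[0,0,0],5],[[1,0,0],[0,0,0],5],[[1,0,0],[0,0,0],5]]'; python3 -c "
from bf import *
o=bot.get_obs();print(o['wrist_force'].round(2),o['torque'].round(3),o['ee_pos'].round(4),o['tcp_rot'].round(2))"
python3 -m inch '[[[1,0,0],[0,0,0],5],[[1,0,0],[0,0,0],5],[[1,0,0],[0,0,0],5],[[1,0,0],[0,0,0],5],[[1,0,0],[0,0,0],5]]'; python3 -c "
from bf import *
o=bot.get_obs();print(o['wrist_force'].round(2),o['torque'].round(3),o['ee_pos'].round(4),o['tcp_rot'].round(2),o['opening'])"
```

```text
time: 18.0
ee_pos: [0.5003, -0.1964, 0.2204]
tcp_rot: [-90.1, 13.4, -6.7]
wrist_force: [-0.1, 0.4, 3.1]
opening: 0.0097
[-0.06  0.44  3.06] [-0.072 -0.129 -0.277] [ 0.5003 -0.1964  0.2204] [-90.11  13.41  -6.67]
time: 18.5
ee_pos: [0.5012, -0.1965, 0.2203]
tcp_rot: [-90.1, 13.4, -6.7]
wrist_force: [-0.9, -0.3, 5.1]
opening: 0.0096
[-0.87 -0.27  5.11] [-0.105  0.552 -0.291] [ 0.5012 -0.1965  0.2203] [-90.11  13.41  -6.68] 0.009578614181951705
```

```bash
python3 -m inch '[[[-0.4,-0.2,0],[0,0,0],5],[[-0.8,-0.4,0],[0,0,0],5],[[-0.8,-0.4,0],[0,0,0],5],[[-0.8,-0.4,0],[0,0,0],5],[[-0.8,-0.4,0],[0,0,0],5],[[-0.8,-0.4,0],[0,0,0],5],[[-0.8,-0.4,0],[0,0,0],5],[[-0.8,-0.4,0],[0,0,0],5]]'
python3 - <<'E'
from bf import *
s=bot.camera("scene");o=bot.get_obs();print(o['wrist_force'].round(2),o['torque'].round(3),o['ee_pos'].round(4),o['tcp_rot'].round(2),o['opening'],np.abs(o["qd"]).max())
print(fit(s,"cover",[(r,z+.055) for r,z in DISC],[.4357,.298]))
for n in("board","tin","jar","brush_cup","tape_wide","tape_narrow","tweezers"):
    print(n,[np.round(d["box"]).tolist() for d in bot.search_frame(s,n)[:1]])
E
```

```text
time: 19.3
ee_pos: [0.5005, -0.1964, 0.2204]
tcp_rot: [-90.1, 13.5, -6.7]
wrist_force: [0.1, 1.0, -6.8]
opening: 0.0097
[-0.8   0.11 -7.87] [-0.118 -0.383 -0.212] [ 0.5004 -0.1964  0.2204] [-90.1   13.45  -6.67] 0.00930945252132272 0.09439119396361786
(np.float64(0.002753759391233994), array([0.4347, 0.2954]), np.float64(0.0), 0.95)
board [[180.0, 104.0, 257.0, 203.0]]
tin []
jar [[373.0, 277.0, 391.0, 304.0]]
brush_cup [[215.0, 244.0, 236.0, 300.0]]
tape_wide [[372.0, 277.0, 391.0, 303.0]]
tape_narrow [[252.0, 296.0, 288.0, 333.0]]
tweezers []
```

```bash
python3 -c "
from workcell import bot
print(bot.job_done()); o=bot.get_obs(); print(o['time'],o['tcp_rot'],o['opening'])"
```

```text
the job is handed in; nothing more can be done
None
the job is handed in; nothing more can be done
```

I set the white cover on the white pot first. Then I lifted the board off its prop with one finger behind the top edge, closed on that edge at the balance point, and handed the job in still holding it there, at about 19.4 s of the 54 s allowed.

**Cover:** the pictures taken after I let go show it level and seated on the pot. A fit at the end still put it within 3 mm of where I released it. I did not measure its tilt beyond the pictures.

**Board angle:** the tool is tilted 13.45°, which puts the board at about 1.336 rad, with the fingers 9.3 mm apart on the 10 mm board and the joints at rest.
- The scene camera's view of the board's corners agreed with 1.336 rad, after taking off an offset of 1 to 3 pixels that was already there before the lift.
- The top camera read slightly lower, about 1.32 rad. Both readings were taken just before the final firm grip and a position correction of about 1 mm. I saved a picture after the firm grip, but the viewer's limit was reached and I could not look at it.

**Forces at the end:** about 8 N vertically and 0.4 Nm remain at the wrist. These come from a small misfit between my hinge estimate and the grip.

**Other things on the bench:** the final detector check found the jar, brush cup and narrow tape roll in place. It missed the tin and tweezers, and its report for the wide tape roll was really the jar, so those three are not confirmed by it. I did not check the tray or the card box at the end. I saw no contact with any of them.

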